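# Hang up the bail and hold the bayonet lid half way to its lock

### The arm

A 6-joint arm with a two-finger parallel gripper is mounted at the origin on the work surface. World frame = base frame: x ahead of the robot, y to its left, z up, the work surface at z = 0. Lengths are in mm, angles in rad, forces in N, time in s.
With the tool pointing down it reaches from about 350 to 975 mm from the base axis. Payload 7.1 kg.
Tool frame: the origin (TCP) lies at the very end of the fingers, on their centre line; the grasp point (between the pads) lies 19 mm behind it; z points along the fingers, y is the direction in which the jaws open and shut (so a half turn about z gives the same grasp; the last joint's range is limited). The gripper opens to 88 mm and grips with 3 to 60 N. Pads are 20 mm wide; open, the fingers measure 115 mm over their backs; the gripper's body (75 mm by 178 mm) begins 61 mm behind the grasp point.
Start: joints at [-1.145, 0.423, 1.63, -0, 1.089, -0.019], TCP at [268.938, -564.161, 222.675] pointing down, gripper open.
Joint ranges: [-3, 3], [-0.9, 2.11], [0.09, 2.58], [-1.31, 4.45], [0.11, 2.69], [-2.54, 2.54]. Speed limits (rad/s): [2.39, 2.39, 3.01, 3.14, 3.14, 3.14].

### API

Orientations are given as a rotation vector (axis times angle).
In Python, from workcell import * gives the robot as it stands.
- The arm moves only by the tool play_rows, never from a script. Its argument "plan" is text: rows parted by semicolons, each of 7 numbers parted by spaces: the finger opening in cm, from 0 to 8.78, then the shift along the tool's x, y, z in cm, then the turn, a rotation vector about the tool's x, y, z in degrees. A call has 1 to 20 rows; each row shifts and turns the commanded pose from where the row before left it, along the tool's axes as they then stand; what a row does not reach is not made up. A row lasts 1/8 s, in which the tool goes at most 62.5 mm and 10.7 degrees, less where a joint would pass 70% of its speed; a pose out of reach is approached as far as the arm can. A call is refused whole if a number of a shift passes 6.25 or a number of a turn 10.7, either way. A call with a gripper value outside its range is refused whole. The fingers move at their own pace and stop on an object; the grip force is fixed at half the most. Time passes only in rows, so rows that do not move let the fingers close. It gives the time, the measured TCP pose, the force and the opening at its end, in the units of the state.
- get_obs(): the state, without advancing time (a new reading comes with each control period).
- get_image(name): name is "scene" or "side" or "wrist"; returns a dict with "pixels" (480x640x3 uint8, red, green, blue), "range_z" (480x640 float32, mm along the optical axis (not along the pixel's ray), 0 where there is no reading), "fx", "fy", "cx", "cy" (pixels), "eye" and "attitude" of the camera in the world. Camera axes: x right, y down, z forward; pixel columns grow to the right and rows downward; lengths in mm; the calibration is good to about 2 mm. A picture is of the moment at which its call begins.
- close_job(): hands the job in, once; it reports no verdict.
The state is a dict: "t": time; "qpos": joint angles; "qvel": joint speeds; "joint_torque": joint torques, N m; "ee_pos": TCP position; "orientation": TCP orientation; "ft_force": force on the tool from outside, world axes, zero at the start; "moment": the same for the moment, N m; "width": finger opening in mm.
Only numpy, scipy, OpenCV 4.12 (cv2) and the standard library are available. Lean on these libraries where they do the work, as an engineer would, in place of code of your own. Each camera call takes 0.05 s, during which the arm holds its last target. There are 200 camera calls.

### The job

Lift the arched steel bail off the parts canister and hang it over the aluminium rail, one leg on each side of the bar, and let it go. Then drop the bayonet lid fully into the canister's mouth and twist it clockwise (seen from above) half way to the lock, so that its wing points at the single rib on the rim, without running into the lock: once it clicks it needs a key. Finish while still gripping the lid there, so the stallholder can check the fit, and leave the other goods on the cork alone.

Things in the scene. Friction and masses are not known exactly. Their poses are not given: they have to be found in the camera images.
- canister: Round steel canister fixed to the cork, 76 mm wide, 50 mm high. Origin: centre of underside, z up. Its collar (8 mm thick, top at 50 mm) has a 46 mm round hole and two slots, 16 mm wide, out to radius 32 mm, along canister +x and -x. The lid's lugs drop through the slots and run under the collar as the lid turns clockwise seen from above (+x towards -y); the other way is blocked by a stop.
- slot (a point): Centre of the canister's +x slot at the collar's top face, 27 mm from the canister's axis, 50 mm above the cork. Low black ribs on the rim show the turn: a single rib 45 degrees clockwise of each slot is half way, a pair of ribs 90 degrees clockwise of each slot is the lock.
- half_mark (a point): The single rib on the canister's rim, half way to the lock: a point on the rim top, 36 mm from the canister's axis. Its x axis points radially outward, 45 degrees clockwise from canister +x (z up). A like rib lies opposite. The lid is half way when its wing lies along this x axis, either way round.
- lock_pin (a joint): Spring pin hidden in the canister wall under the collar, 75 degrees clockwise of the +x slot; 0 when free, up to 0.005 m as a lug pushes it outward. A lug meets it when the lid has turned about 58 degrees; pushing past takes a few newtons and is the start of the lock click, which must not happen.
- lid: Loose lid, about 150 g, upright on the cork. Origin: centre of plug underside, z up. Plug 42 mm wide, 18 mm high; lugs 10 mm wide, 2 to 8 mm up, out to radius 29 mm along lid +x and -x. Disc 66 mm wide, 18 to 24 mm up. On it a wing to grip: 50 mm along x, 12 mm thick in y, 24 to 52 mm up. Same after a half turn. Fully in, the disc lies on the collar, origin 32 mm up; it then turns almost freely.
- bail: Loose arched steel strip, about 160 g, standing on the cork astride the canister. Origin: midway between its feet, z up. Legs at x = +-46 to +-51 mm, 80 mm high, strip 28 mm wide (y). The 5 mm crown slopes up to an apex, underside 92 mm up. On it a black grip tab: 28 mm long in x, 12 mm thick in y, top 123 mm up, rising from the crown at 97 mm. Same after a half turn.
- bail_apex (a point): Underside of the bail's apex, where it sits on the bar: 92 mm above the feet.
- rail: Fixed aluminium rail: a level round bar of 12 mm diameter and 200 mm length along the rail's own y axis, its centre 150 mm above the cork, on a post at each end. Origin on the cork below the bar's middle, z up. The hung bail's x axis lies across the bar, along the rail's x axis, its apex resting on the bar.
- tread_gauge: Black plastic tread depth gauge, 95 mm long, 34 mm wide, 12 mm high, lying on the cork; leave alone. Origin: centre of its underside.
- nut_cover: Chrome lug nut cover, 32 mm across, 36 mm high, standing; leave alone. Origin: centre of its underside.
- core_tool: Matte steel valve core tool, 74 mm long, 24 mm wide, 14 mm high, lying; leave alone. Origin: centre of its underside.
- dice_cap: Pink anodized dice-shaped valve cap, 18 mm cube; leave alone. Origin: centre of its underside.
There are look-alikes about, which are no part of the job. Leave any orange or red look-alike of the lid alone.

How it is judged:
By the outcome, as a careful person would: the job done as asked, in the order asked, and still so for the second after the job is handed in, while the arm keeps its last pose, push and grip.
It also fails if it takes over 64 s, if anything falls off the work surface, if the arm or the gripper's body presses on something with over 40 N, if the wrist force passes 120 N, or if a joint passes its speed limit or range.

## Working session

There is one attempt and no reset: what is moved stays moved. The work goes in short steps, Python scripts to look and compute and a tool call to move; the robot and the scene stay as the last step left them, time stands still between calls to the robot, and variables do not carry over. Pictures are saved under pics/ and viewed, about 8 in all and at most 12, crops included, and the job is handed in when it is done.

Besides the shell and the picture viewer there is one more tool, called after "Call:" by a JSON object that holds its "op" and its "data". play_rows: Moves the arm, as the interface text tells. Its arguments: {"type":"object","properties":{"plan":{"type":"string"}},"required":["plan"]}

```bash
ls; mkdir -p pics
cat > h.py <<'E'
from workcell import *
import numpy as np, cv2
from scipy.spatial.transform import Rotation as R
def att(im):
    a=np.array(im["attitude"],float)
    return a if a.shape==(3,3) else R.from_rotvec(a).as_matrix()
def cloud(im):
    z=im["range_z"].astype(float); v,u=np.mgrid[:480,:640]
    c=np.stack([(u-im["cx"])/im["fx"]*z,(v-im["cy"])/im["fy"]*z,z],-1)
    return c@att(im).T+np.array(im["eye"])
def save(im,n): cv2.imwrite("pics/"+n,cv2.cvtColor(im["pixels"],cv2.COLOR_RGB2BGR))
E
python3 - <<'E'
from h import *
o=get_obs(); print({k:np.round(v,3) for k,v in o.items()})
for n in("scene","side"):
    im=get_image(n); save(im,n+"1.png"); np.savez(n+"1.npz",c=cloud(im),p=im["pixels"]); print(n,im["eye"],im["attitude"],im["fx"])
    c=cloud(im); print(np.median(c[...,2][im["range_z"]>0]))
E
```

```text
pics
{'t': np.float64(0.0), 'qpos': array([-1.145,  0.424,  1.631, -0.   ,  1.089, -0.019]), 'qvel': array([ 0.001, -0.001, -0.001, -0.001, -0.001,  0.001]), 'joint_torque': array([ 1.0000e-03, -5.4461e+01, -2.7367e+01,  6.5000e-02,  2.3000e-02,
       -0.0000e+00]), 'ee_pos': array([ 268.728, -563.662,  221.923]), 'orientation': array([-3.063, -0.693,  0.   ]), 'ft_force': array([ 0.7  ,  0.369, -0.245]), 'moment': array([ 0.061, -0.03 ,  0.047]), 'width': np.float64(87.52)}
scene [1071.68572037 -465.8711376   956.0812542 ] [-2.2678845  -0.98924555  0.33841173] 568.274865431512
0.5782887388427866
side [ 384.62684234 -723.60000138  499.88378027] [-2.0324482   0.23713609 -0.12275679] 489.10967648065264
0.05801120021561701
```

View pics/scene1.png

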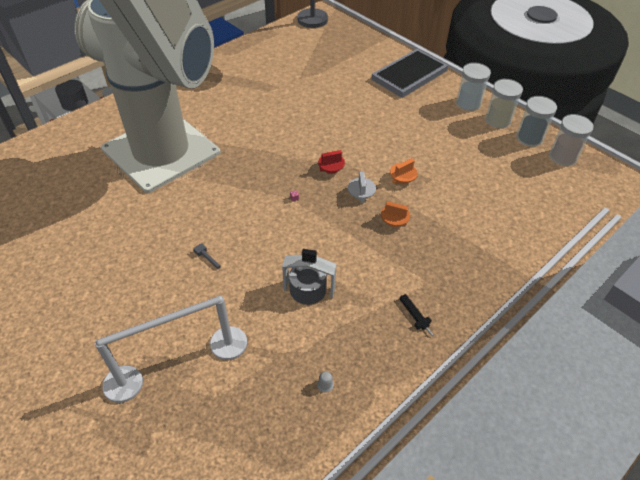

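View pics/side1.png

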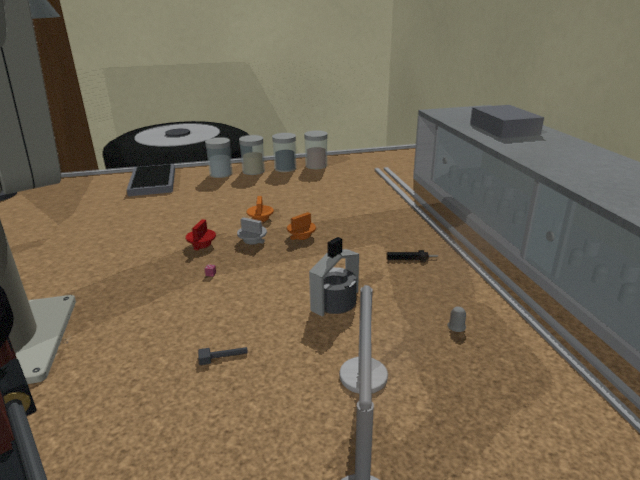

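The scene picture shows the bail tab at (309,256) over the canister (308,283), the grey lid at (362,187) and the rail bar from (102,345) to (221,300). The red and orange look-alikes stand around the lid.

Run:
```python
from h import *
for n in("scene","side"):
    d=np.load(n+"1.npz"); c=d["c"]; p=d["p"].astype(int)
    print(n)
    def box(u0,u1,v0,v1,z0,z1,name,f=None):
        q=c[v0:v1,u0:u1].reshape(-1,3); pp=p[v0:v1,u0:u1].reshape(-1,3)
        m=(q[:,2]>z0)&(q[:,2]<z1)
        if f is not None: m&=f(pp)
        q=q[m]; 
        if len(q)<5: print(name,"few"); return
        w,e=np.linalg.eigh(np.cov(q[:,:2].T)); a=np.degrees(np.arctan2(e[1,1],e[0,1]))
        (cx,cy),sz,an=cv2.minAreaRect(q[:,:2].astype(np.float32))
        print(name,len(q),"mean",q.mean(0).round(1),"zmax",q[:,2].max().round(1),"ang",a.round(1),"rect",np.round([cx,cy,*sz,an],1))
    col=lambda pp:(np.ptp(pp,axis=1)<40)
    if n=="scene":
        box(265,350,235,310,102,130,"tab");box(265,350,235,310,75,101,"crown");box(265,350,235,310,40,56,"can")
        box(85,245,285,380,146,165,"bar"); box(340,382,165,205,30,60,"wing",col);box(340,382,165,205,15,28,"disc",col)
    else:
        box(300,370,230,320,102,130,"tab");box(300,370,230,320,75,101,"crown");box(300,370,230,320,40,56,"can")
        box(340,400,280,480,146,165,"bar"); box(234,272,210,250,30,60,"wing",col);box(234,272,210,250,15,28,"disc",col)
# obstacles top view list
d=np.load("scene1.npz"); c=d["c"]; m=(c[...,2]>8)&(c[...,2]<300)&(c[...,0]>250)&(c[...,0]<950)&(abs(c[...,1])<520)
nn,l,st,ce=cv2.connectedComponentsWithStats(m.astype(np.uint8))
for i in range(1,nn):
    if st[i,4]>30:
        q=c[l==i]; print(ce[i].round(0),st[i,4],q.min(0).round(0),q.max(0).round(0))
```

```text
scene
tab 165 mean [571.3 -13.8 116.9] zmax 127.2 ang -144.2 rect [569.4 -12.6  29.   14.8  34.3]
crown 595 mean [572.2 -12.8  87.6] zmax 101.0 ang -143.3 rect [568.9 -11.5 102.4  33.   34.6]
can 543 mean [577.1 -26.7  48.3] zmax 55.7 ang -146.5 rect [574.9 -19.9 100.9  62.7  22.7]
bar 999 mean [ 530.4 -309.8  153.7] zmax 160.0 ang 72.0 rect [ 530.3 -306.5  214.5   18.    72.5]
wing 130 mean [453.4 257.4  46.8] zmax 55.9 ang 141.4 rect [450.2 261.4  12.5  53.4  50.1]
disc 362 mean [451.8 259.1  23.7] zmax 28.0 ang -136.2 rect [450.1 261.6  63.3  65.8  44.1]
side
tab 225 mean [563.2 -36.8 114.1] zmax 128.4 ang 85.3 rect [ 552.8 -105.3  214.4   25.3   82.1]
crown 564 mean [556.2 -22.9  86.7] zmax 100.5 ang -148.3 rect [566.5 -11.7 104.3  30.8  35.4]
can 742 mean [570.8 -21.9  47.2] zmax 55.9 ang -135.2 rect [571.9 -19.6 103.7  62.   43.6]
bar 1436 mean [ 519.3 -329.1  153.4] zmax 156.9 ang 72.0 rect [ 526.2 -307.7  213.1   15.2   72.4]
wing 221 mean [446.  258.1  42.6] zmax 52.5 ang 142.0 rect [446.  261.1  16.6  52.4  49.8]
disc 258 mean [443.4 249.8  22.7] zmax 28.0 ang 163.4 rect [445.2 255.3  52.9  64.4  79.4]
[332. 161.] 468 [303. 237.  11.] [370. 306.  57.]
[404. 172.] 479 [447. 341.   9.] [513. 408.  58.]
[361. 187.] 514 [416. 229.   9.] [482. 297.  56.]
[294. 195.] 66 [344. 127.   8.] [364. 148.  23.]
[395. 214.] 555 [527. 225.  17.] [594. 288.  56.]
[205. 253.] 172 [ 329. -132.    8.] [ 403. -106.   19.]
[308. 275.] 1943 [521. -55.   8.] [619.  30. 127.]
[416. 313.] 364 [711.  76.   8.] [806. 118.  17.]
[165. 348.] 3294 [ 466. -435.    8.] [ 595. -177.  160.]
[325. 380.] 206 [ 734. -146.    8.] [ 759. -122.   39.]
```

```bash
cat >> h.py <<'E'
def st():
    o=get_obs(); M=R.from_rotvec(o["orientation"]).as_matrix(); return np.array(o["ee_pos"]),M,o
def go(t,yaw):
    """print turn about tool z (deg), then shift cm in the turned tool frame; yaw = world angle of tool x; tool straight down"""
    p,M,o=st(); y0=np.degrees(np.arctan2(M[1,0],M[0,0])); d=(y0-yaw+180)%360-180
    a=np.radians(yaw); T=np.array([[np.cos(a),np.sin(a),0],[np.sin(a),-np.cos(a),0],[0,0,-1]]).T
    T=np.column_stack([[np.cos(a),np.sin(a),0],[np.sin(a),-np.cos(a),0],[0,0,-1]])
    print("pos",p.round(1),"yaw",y0.round(2),"tilt",np.degrees(np.arccos(-M[2,2])).round(2),"q6",o["qpos"].round(2)[5],"w",o["width"].round(1),"F",o["ft_force"].round(1),"t",round(float(o["t"]),2))
    print("tilt err vec in tool (deg):",np.degrees(R.from_matrix(M.T@T@R.from_euler("z",0).as_matrix()).as_rotvec()).round(2))
    print("turn z",round(float(d),2),"then shift cm",(T.T@(np.array(t)-p)/10).round(2))
E
python3 -c "
from h import *
go([568,-12,225],35)"
```

```text
Traceback (most recent call last):
  File "h.py", line 19, in go
    print("pos",p.round(1),"yaw",y0.round(2),"tilt",np.degrees(np.arccos(-M[2,2])).round(2),"q6",o["qpos"].round(2)[5],"w",o["width"].round(1),"F",o["ft_force"].round(1),"t",round(float(o["t"]),2))
                                                                                                                           ^^^^^^^^^^^^^^^^
AttributeError: 'float' object has no attribute 'round'
```

```bash
sed -i 's/o\["width"\].round(1)/round(o["width"],1)/; /^    a=np.radians(yaw); T=.*\.T$/d' h.py; sed -i 's/^    p,M,o=st(); y0=\(.*\)$/    p,M,o=st(); a=np.radians(yaw); y0=\1/' h.py
python3 -c "
from h import *
go([568,-12,225],35)"
```

```text
pos [ 268.7 -563.7  222. ] yaw 25.49 tilt 0.08 q6 -0.02 w 87.3 F [ 0.  -1.3  0.2] t 0.1
tilt err vec in tool (deg): [-0.08 -0.01 -9.51]
turn z -9.51 then shift cm [ 56.16 -28.03  -0.3 ]
```

Call:
{"op": "play_rows", "data": {"plan": "8.7 0 0 0 0 0 -9.5; 8.7 4.68 -2.34 0 0 0 0; 8.7 4.68 -2.34 0 0 0 0; 8.7 4.68 -2.34 0 0 0 0; 8.7 4.68 -2.34 0 0 0 0; 8.7 4.68 -2.34 0 0 0 0; 8.7 4.68 -2.34 0 0 0 0; 8.7 4.68 -2.34 0 0 0 0; 8.7 4.68 -2.34 0 0 0 0; 8.7 4.68 -2.34 0 0 0 0; 8.7 4.68 -2.34 0 0 0 0; 8.7 4.68 -2.34 0 0 0 0; 8.7 4.68 -2.34 0 0 0 0; 8.7 0 0 0 0 0 0; 8.7 0 0 0 0 0 0"}}

```text
t: 1.98
ee_pos: [567.4, -12.3, 222.2]
orientation: [-2.996, -0.945, 0.002]
ft_force: [0.1, -0.2, 0.7]
width: 86.9
```

Run:
```python
from h import *
im=get_image("wrist"); save(im,"w1.png"); c=cloud(im); np.savez("w1.npz",c=c,p=im["pixels"])
print(im["eye"],im["attitude"])
p=im["pixels"]
def box(m,n):
    q=c[m]
    if len(q)<10: print(n,"few"); return
    r=cv2.minAreaRect(q[:,:2].astype(np.float32)); print(n,len(q),q.mean(0).round(1),np.round([*r[0],*r[1],r[2]],1),"z",np.percentile(q[:,2],[5,95]).round(1))
near=np.hypot(c[...,0]-568,c[...,1]+12)<70
box(near&(c[...,2]>112)&(c[...,2]<130),"tab"); box(near&(c[...,2]>76)&(c[...,2]<101),"crown"); box(near&(c[...,2]>44)&(c[...,2]<56),"can")
go([568,-12,225],35)
```

```text
[633.66862576  34.50222802 384.51133355] [ 2.54457589 -1.32413802 -0.20242767]
tab 514 [568.2 -10.5 122.7] [567.2 -11.2  27.8  11.7  35.2] z [117.7 124.2]
crown 2659 [572.8  -7.2  88.3] [566.9 -11.3 101.9  28.   35.9] z [80.9 96.7]
can 1707 [568.7 -14.5  50.2] [574.3  -8.5  87.1  74.7  35.4] z [48.6 51.8]
pos [567.3 -12.8 222.3] yaw 34.97 tilt 0.07 q6 0.92 w 86.7 F [-0.7 -0.8 -0.4] t 2.02
tilt err vec in tool (deg): [-0.03  0.06 -0.03]
turn z -0.03 then shift cm [ 0.11 -0.02 -0.27]
```

View pics/w1.png

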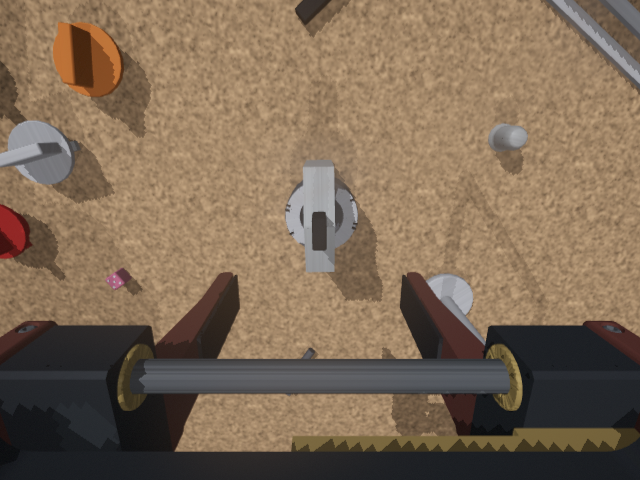

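The wrist view shows the tab at (319,230) over the canister. Its measured centre is (567,-11), its yaw is 35° and its top is at 123 mm, all as expected.

Call:
{"op": "play_rows", "data": {"plan": "8.7 0.07 -0.15 4 0 0 0; 8.7 0 0 4 0 0 0; 8.7 0 0 2.5 0 0 0; 8.7 0 0 1.6 0 0 0; 8.7 0 0 0 0 0 0; 5 0 0 0 0 0 0; 0.5 0 0 0 0 0 0; 0.5 0 0 0 0 0 0; 0.5 0 0 0 0 0 0; 0.5 0 0 0 0 0 0; 0.5 0 0 0 0 0 0; 0.5 0 0 0 0 0 0; 0.5 0 0 0 0 0 0"}}

```text
t: 3.65
ee_pos: [567.7, -10.5, 101.6]
orientation: [-2.996, -0.944, 0.0]
ft_force: [0.7, -1.0, -1.9]
width: 11.6
```

Call:
{"op": "play_rows", "data": {"plan": "0.5 0 0 -1 0 0 0; 0.5 0 0 -2 0 0 0; 0.5 0 0 -3 0 0 0; 0.5 0 0 -4 0 0 0; 0.5 0 0 -4 0 0 0; 0.5 0 0 -3 0 0 0; 0.5 0 0 -1 0 0 0; 0.5 0 0 0 0 0 9; 0.5 0 0 0 0 0 9; 0.5 0 0 0 0 0 9; 0.5 0 0 0 0 0 9; 0.5 0 0 0 0 0 9; 0.5 0 0 0 0 0 8; 0.5 0 0 0 0 0 0"}}

```text
t: 5.4
ee_pos: [567.1, -10.5, 280.7]
orientation: [3.103, -0.49, -0.003]
ft_force: [0.3, -0.6, -1.9]
width: 11.5
```

Run:
```python
from h import *
go([528,-307,282],-18)
im=get_image("scene"); c=cloud(im); p=im["pixels"]; np.savez("s2.npz",c=c,p=p)
# canister rim, now uncovered?
near=(np.hypot(c[...,0]-568,c[...,1]+12)<50)
q=c[near&(abs(c[...,2]-50)<2.5)]; (a,b),r=cv2.minEnclosingCircle(q[:,:2].astype(np.float32)); print("rim",len(q),a,b,r)
v,u=np.where(near&(c[...,2]>40)&(c[...,2]<60)); print(u.min(),u.max(),v.min(),v.max())
# bar: axis fit
for n,cc in(("scene",c),("side",cloud(get_image("side")))):
    m=(cc[...,2]>150)&(cc[...,2]<160)&(np.hypot(cc[...,0]-528,cc[...,1]+307)<115)
    q=cc[m]; vx,vy,x0,y0=cv2.fitLine(q[:,:2].astype(np.float32),cv2.DIST_HUBER,0,.01,.01).ravel()
    d=np.array([vx,vy])*np.sign(vy); nrm=np.array([d[1],-d[0]]); s=q[:,:2]@d; o=q[:,:2]@nrm
    print(n,len(q),"ang",np.degrees(np.arctan2(d[1],d[0])),"s",s.min(),s.max(),"mid",d*(s.min()+s.max())/2+nrm*np.median(o),"o pct",np.percentile(o,[2,50,98]).round(1),"z",np.percentile(q[:,2],[2,50,98]).round(1))
    k=q[:,2]>np.percentile(q[:,2],97)-2; print(" top o",np.median(o[k]))
crop=cv2.resize(p[250:320,260:360],None,fx=6,fy=6,interpolation=cv2.INTER_CUBIC); cv2.imwrite("pics/can2.png",crop[...,::-1])
```

```text
pos [567.1 -10.5 280.7] yaw -17.94 tilt 0.11 q6 1.84 w 11.5 F [ 0.3 -0.6 -1.9] t 5.4
tilt err vec in tool (deg): [0.03 0.1  0.06]
turn z 0.06 then shift cm [ 5.44 29.41 -0.13]
rim 484 567.9229125976562 -14.7432222366333 39.77741622924805
289 326 261 294
scene 877 ang 72.0459 s -234.2890353604581 -21.50896048407389 mid [ 531.68099386 -306.72885393] o pct [593.1 600.3 604.7] z [150.4 154.7 158.3]
 top o 599.3492783514322
side 1322 ang 71.87319 s -233.69203221320305 -24.156414352511437 mid [ 526.24383136 -307.93232665] o pct [590.4 595.9 601.3] z [150.4 154.2 156. ]
 top o 596.0715397665591
```

Call:
{"op": "play_rows", "data": {"plan": "0.5 0.3 1.6 0 0 0 0; 0.5 0.7 3.6 0 0 0 0; 0.5 0.75 4.2 0 0 0 0; 0.5 0.8 4.4 0 0 0 0; 0.5 0.8 4.4 0 0 0 0; 0.5 0.8 4.4 0 0 0 0; 0.5 0.7 3.6 0 0 0 0; 0.5 0.5 2.2 0 0 0 0; 0.5 0.1 1 0 0 0 0; 0.5 0 0 0 0 0 0; 0.5 0 0 0 0 0 0; 0.5 0 0 0 0 0 0"}}

```text
t: 7.0
ee_pos: [529.0, -305.9, 281.8]
orientation: [-3.103, 0.49, -0.0]
ft_force: [0.5, 0.4, -2.0]
width: 11.7
```

Run:
```python
from h import *
go([529,-307,282],-18)
im=get_image("wrist"); c=cloud(im); p=im["pixels"]; save(im,"w2.png"); np.savez("w2.npz",c=c,p=p)
m=(c[...,2]>146)&(c[...,2]<162)&(np.hypot(c[...,0]-528,c[...,1]+307)<115)
q=c[m]; vx,vy,x0,y0=cv2.fitLine(q[:,:2].astype(np.float32),cv2.DIST_HUBER,0,.01,.01).ravel()
d=np.array([vx,vy])*np.sign(vy); nrm=np.array([d[1],-d[0]]); s=q[:,:2]@d; o=q[:,:2]@nrm
print(len(q),"ang",np.degrees(np.arctan2(d[1],d[0])),"s",s.min(),s.max(),"o",np.percentile(o,[2,50,98]),"z",np.percentile(q[:,2],[2,50,98]))
P,M,_=st(); print("tcp o",P[:2]@nrm,"s",P[:2]@d)
m=(c[...,2]>255)&(c[...,2]<282)&(np.hypot(c[...,0]-528,c[...,1]+307)<60); q=c[m]; print(len(q)); print(cv2.minAreaRect(q[:,:2].astype(np.float32)))
```

```text
pos [ 529.  -305.9  281.8] yaw -17.94 tilt 0.01 q6 1.34 w 11.7 F [ 0.5  0.4 -2. ] t 7.0
tilt err vec in tool (deg): [-0.01  0.    0.06]
turn z 0.06 then shift cm [ 0.04  0.1  -0.02]
2481 ang 72.031075 s -235.67745163454245 -20.245537218685584 o [590.24705127 597.01074389 601.89976951] z [149.78497271 155.30895308 157.40747461]
tcp o 597.574008556159 s -127.94164526660154
4376
((527.720947265625, -305.39996337890625), (27.701501846313477, 102.496337890625), 71.74539184570312)
```

View pics/w2.png

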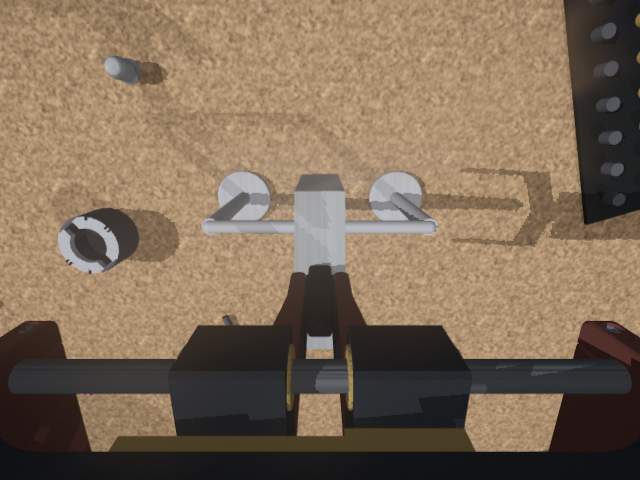

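View pics/can2.png

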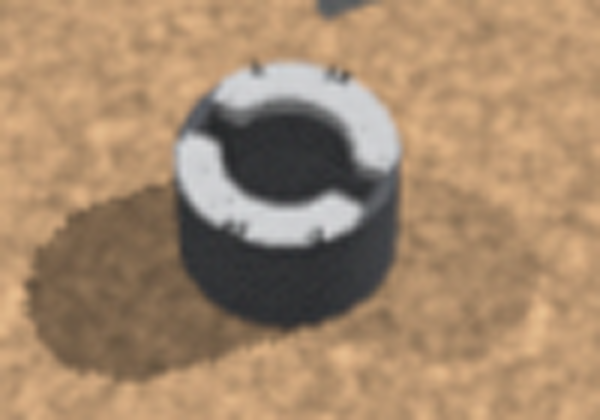

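Wrist view: the bail at (320,215) sits squarely over the bar, which runs from (210,227) to (430,227). In the crop of the open canister the slots are at (205,120) and (370,180), with the single ribs at (257,68) and (318,235). Next I lower the bail onto the bar.

Call:
{"op": "play_rows", "data": {"plan": "0.5 -0.05 0 2 0 0 0; 0.5 0 0 3 0 0 0; 0.5 0 0 3 0 0 0; 0.5 0 0 2 0 0 0; 0.5 0 0 1 0 0 0; 0.5 0 0 0.3 0 0 0; 0.5 0 0 0.1 0 0 0; 0.5 0 0 0.1 0 0 0; 0.5 0 0 0 0 0 0; 0.5 0 0 0 0 0 0"}}

```text
t: 8.3
ee_pos: [528.3, -306.9, 167.0]
orientation: [3.103, -0.492, 0.001]
ft_force: [-0.6, -0.4, -1.5]
width: 11.8
```

Call:
{"op": "play_rows", "data": {"plan": "0.5 0 0 0.1 0 0 0; 0.5 0 0 0.05 0 0 0; 0.5 0 0 0 0 0 0"}}

```text
t: 8.68
ee_pos: [528.3, -306.8, 165.5]
orientation: [3.103, -0.492, 0.0]
ft_force: [-0.9, 0.7, 3.0]
width: 11.7
```

Call:
{"op": "play_rows", "data": {"plan": "3 0 0 0 0 0 0; 3 0 0 0 0 0 0; 3 0 0 0 0 0 0; 5 0 0 0 0 0 0; 5 0 0 -1 0 0 0; 5 0 0 -3 0 0 0; 5 0 0 -4 0 0 0; 8.7 0 0 -3 0 0 0; 8.7 0 0 0 0 0 0; 8.7 0 0 0 0 0 0"}}

```text
t: 9.93
ee_pos: [527.7, -306.5, 274.6]
orientation: [-3.103, 0.492, 0.001]
ft_force: [0.4, 0.3, -0.2]
width: 76.6
```

Run:
```python
from h import *
im=get_image("wrist"); c=cloud(im); p=im["pixels"]; save(im,"w3.png"); np.savez("w3.npz",c=c,p=p)
m=(c[...,2]>138)&(c[...,2]<195)&(np.hypot(c[...,0]-528,c[...,1]+307)<58)
n=np.array([.951,-.309]); q=c[m]; x=(q[:,:2]-[528.5,-307])@n; y=(q[:,:2]-[528.5,-307])@[.309,.951]; k=abs(y)<10
for a in range(-52,53,8):
    j=k&(abs(x-a)<4)&(q[:,2]<164)
    if j.any(): print(a,np.median(q[j,2]).round(1),j.sum())
# canister: fit and slots from scene frame s2
d=np.load("s2.npz"); 
go([449,260,225],-39)
# lid from w1
d=np.load("w1.npz"); C=d["c"]; near=np.hypot(C[...,0]-449,C[...,1]-260)<45
for a,b,nm in((44,58,"wing"),(18,28,"disc")):
    q=C[near&(C[...,2]>a)&(C[...,2]<b)]; print(nm,len(q),q.mean(0).round(1),cv2.minAreaRect(q[:,:2].astype(np.float32)))
```

```text
-52 145.2 86
-44 147.7 142
-36 150.3 153
-28 152.6 99
-20 155.8 52
-12 158.4 62
-4 161.2 64
4 160.0 79
12 157.0 184
20 154.4 227
28 151.6 226
36 148.7 215
44 146.0 225
52 144.1 46
pos [ 527.5 -306.3  274. ] yaw -18.01 tilt 0.12 q6 1.34 w 80.5 F [-1.   0.3  0.7] t 9.97
tilt err vec in tool (deg): [-1.000e-02  1.200e-01  2.099e+01]
turn z 20.99 then shift cm [-41.74 -39.07   4.9 ]
wing 686 [450.8 259.2  51.6] ((448.552978515625, 262.0980224609375), (12.344497680664062, 48.3692512512207), 49.98888397216797)
disc 2517 [450.2 260.3  24.5] ((447.6517028808594, 262.57049560546875), (64.91348266601562, 65.43191528320312), 47.420291900634766)
```

View pics/w3.png

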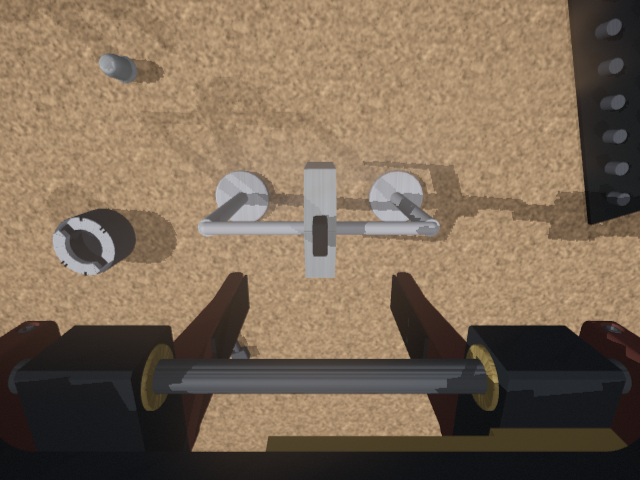

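The bail hangs level. In the picture its crown is at (320,220), level with the bar, and the depth profile is symmetric about the apex. Next I move over the canister to measure the slots.

Call:
{"op": "play_rows", "data": {"plan": "8.7 -0.5 -2.9 0 0 0 0; 8.7 -0.9 -5 0 0 0 0; 8.7 -0.9 -5 0 0 0 0; 8.7 -0.9 -5 0 0 0 0; 8.7 -0.9 -5 1 0 0 0; 8.7 -0.7 -4.2 2 0 0 0; 8.7 -0.3 -2 2 0 0 0; 8.7 0 0 0 0 0 -9.8; 8.7 0 0 0 0 0 -9.8; 8.7 0 0 0 0 0 -9.8; 8.7 0 0 0 0 0 -9.8; 8.7 0 0 0 0 0 -9.8; 8.7 0 0 0 0 0 -9.8; 8.7 0 0 0 0 0 -9.8; 8.7 0 0 0 0 0 -9.8; 8.7 0 0 0 0 0 -9.6; 8.7 0 0 0 0 0 0; 8.7 0 0 0 0 0 0"}}

```text
t: 12.22
ee_pos: [569.2, -14.2, 224.4]
orientation: [-2.576, -1.797, 0.002]
ft_force: [0.0, -0.3, -0.0]
width: 87.0
```

Run:
```python
from h import *
go([568,-13,222],70)
im=get_image("wrist"); c=cloud(im); p=im["pixels"]; np.savez("w4.npz",c=c,p=p)
# orthorectified top view at z=50, 0.25mm/px, world x right, y up
A=att(im); e=np.array(im["eye"])
xs=np.arange(518,618,.2); ys=np.arange(36,-64,-.2); X,Y=np.meshgrid(xs,ys); W=np.stack([X,Y,np.full_like(X,50.)],-1)-e; k=W@A
U=(im["fx"]*k[...,0]/k[...,2]+im["cx"]).astype(np.float32); V=(im["fy"]*k[...,1]/k[...,2]+im["cy"]).astype(np.float32)
T=cv2.remap(p,U,V,cv2.INTER_CUBIC); g=cv2.cvtColor(T,cv2.COLOR_RGB2GRAY).astype(float)
hs=cv2.cvtColor(T,cv2.COLOR_RGB2HSV)
m=c[...,2]; n=(np.hypot(c[...,0]-568,c[...,1]+13)<42)&(abs(m-50)<4)
q=c[n]; print(len(q),cv2.minEnclosingCircle(q[:,:2].astype(np.float32)),np.median(q[:,2]))
# depth based: algebraic fit of outer rim
ang=np.degrees(np.arctan2(q[:,1]+13,q[:,0]-568)); r=np.hypot(q[:,1]+13,q[:,0]-568); P=[]
for a in range(-180,180,6):
    j=(ang>=a)&(ang<a+6)
    if j.sum()>3: i=np.where(j)[0][np.argsort(r[j])[-2]]; P.append(q[i,:2])
P=np.array(P); from scipy.optimize import least_squares
f=least_squares(lambda v:np.hypot(*(P-v[:2]).T)-v[2],[568,-13,38],loss="soft_l1"); print("fit outer",f.x)
cx,cy=f.x[:2]
for cr in (27.5,):
  a=np.arange(0,360,2.); z=lambda r_:cv2.remap(g.astype(np.float32),((cx+r_*np.cos(np.radians(a))-518)/.2).astype(np.float32)[None],((36-cy-r_*np.sin(np.radians(a)))/.2).astype(np.float32)[None],cv2.INTER_LINEAR)[0]
  s=(z(26)+z(28)+z(30))/3; print("slot dark deg",a[s<np.percentile(s,70)-35])
  s=(z(35)+z(36)+z(34))/3; print("rib dark deg",a[s<np.median(s)-35])
cv2.imwrite("pics/top4.png",T[...,::-1])
```

```text
pos [569.2 -14.2 224.4] yaw 69.8 tilt 0.08 q6 0.31 w 87.0 F [ 0.  -0.3 -0. ] t 12.22
tilt err vec in tool (deg): [-0.08  0.02 -0.2 ]
turn z -0.2 then shift cm [ 0.07 -0.16  0.24]
2383 ((566.2631225585938, -14.581535339355469), 37.97045135498047) 50.188072142215674
fit outer [566.33919421 -14.20417626  37.18294891]
slot dark deg [  4.   6.   8.  10.  12.  14.  16.  18.  20.  22.  24.  26.  28.  30.
  32.  34.  36. 184. 186. 188. 190. 192. 194. 196. 198. 200. 202. 204.
 206. 208. 210. 212. 214.]
rib dark deg [  0.   2.   4.   6.   8.  10.  12.  14.  16.  18.  20.  22.  24.  26.
  28.  30.  32.  34.  36.  38. 104. 106. 108. 112. 114. 116. 154. 156.
 182. 184. 186. 188. 190. 192. 194. 196. 198. 200. 202. 204. 206. 208.
 210. 212. 214. 216. 218. 284. 286. 292. 294. 332. 334. 336.]
```

View pics/top4.png

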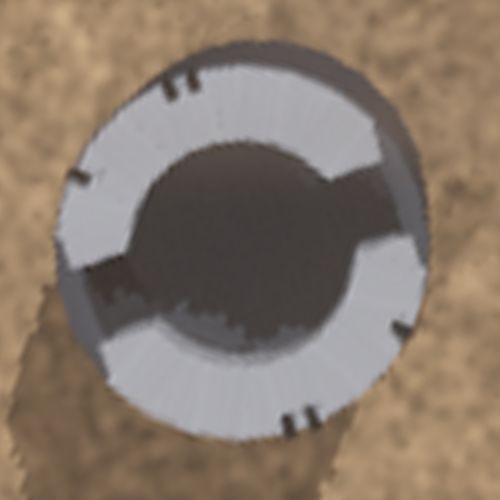

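Rectified top view of the canister: centre (566.4,-14.3), canister x at 19.8°, with the single ribs at 155°/335° and the pairs at 110°/290°. All of these agree with each other. Next, the lid.

Call:
{"op": "play_rows", "data": {"plan": "8.7 2 -1.9 0 0 0 0; 8.7 4 -3.85 0 0 0 0; 8.7 4 -3.85 0 0 0 0; 8.7 4 -3.85 0 0 0 0; 8.7 4 -3.85 0 0 0 0; 7 2.6 -2.4 2 0 0 0; 5 1.15 -1.16 2 0 0 0; 5 0 0 0 0 0 -10; 5 0 0 0 0 0 -10; 5 0 0 0 0 0 -10; 5 0 0 0 0 0 -10; 5 0 0 0 0 0 -10; 5 0 0 0 0 0 -10; 5 0 0 0 0 0 -10; 5 0 0 0 0 0 0; 5 0 0 0 0 0 0"}}

```text
t: 14.28
ee_pos: [448.1, 261.5, 185.1]
orientation: [-1.081, -2.95, 0.0]
ft_force: [-0.5, -0.7, -0.3]
width: 49.8
```

Run:
```python
from h import *
im=get_image("wrist"); C=cloud(im); save(im,"w5.png")
near=np.hypot(C[...,0]-448.5,C[...,1]-262)<45
for a,b,nm in((47,58,"wing"),(20,28,"disc")):
    q=C[near&(C[...,2]>a)&(C[...,2]<b)]; r=cv2.minAreaRect(q[:,:2].astype(np.float32)); print(nm,len(q),np.round([*r[0],*r[1],r[2]],1),np.median(q[:,2]))
go([448.5,262,29],140)
```

```text
wing 687 [446.8 263.8  11.8  49.6  50.2] 52.233706995915156
disc 2579 [446.3 264.   65.1  63.6  51.6] 24.3894044486251
pos [448.1 261.5 185.1] yaw 139.8 tilt 0.0 q6 -0.36 w 50.1 F [-0.  -0.  -0.7] t 14.32
tilt err vec in tool (deg): [-0.  -0.  -0.2]
turn z -0.2 then shift cm [1.000e-02 6.000e-02 1.561e+01]
```

View pics/w5.png

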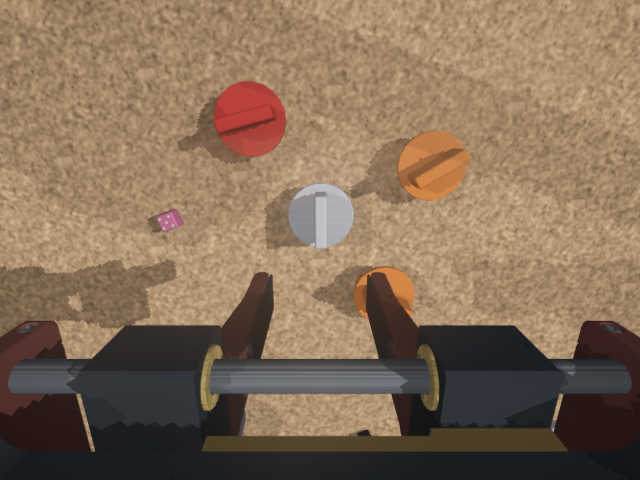

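Wrist view: the lid's wing at (320,220) lies along tool x, centred between the fingers and clear of the look-alikes. I descend and grip it, then check the camera bias on the canister from several views.

Call:
{"op": "play_rows", "data": {"plan": "5 0.05 0.05 4 0 0 -0.2; 5 0 0 5 0 0 0; 5 0 0 4 0 0 0; 5 0 0 1.8 0 0 0; 5 0 0 0.8 0 0 0; 5 0 0 0 0 0 0; 3 0 0 0 0 0 0; 0.5 0 0 0 0 0 0; 0.5 0 0 0 0 0 0; 0.5 0 0 0 0 0 0; 0.5 0 0 0 0 0 0; 0.5 0 0 0 0 0 0; 0.5 0 0 0 0 0 0"}}

```text
t: 15.95
ee_pos: [448.2, 262.3, 29.3]
orientation: [1.07, 2.954, 0.0]
ft_force: [0.5, 0.8, 2.3]
width: 11.8
```

Run:
```python
from h import *
from scipy.optimize import least_squares
np.savez("side2.npz",c=cloud(get_image("side")))
for n in("w2","w3","w4","s2","side2"):
    c=np.load(n+".npz")["c"]; q=c[(np.hypot(c[...,0]-566,c[...,1]+14)<46)&(abs(c[...,2]-50)<2.5)]
    # convex-hull rim points
    h=cv2.convexHull(q[:,:2].astype(np.float32))[:,0]
    f=least_squares(lambda v:np.hypot(*(h-v[:2]).T)-37.5,[566,-14],loss="soft_l1"); print(n,len(q),f.x.round(1),"rms",np.sqrt(np.mean(f.fun**2)).round(2))
go([448,262,200],140)
```

```text
w2 1689 [566. -15.] rms 0.46
w3 1767 [566.1 -15. ] rms 0.5
w4 2330 [566.3 -14.4] rms 0.21
s2 484 [568.6 -15.4] rms 0.94
side2 447 [565.2 -15.3] rms 0.78
pos [448.2 262.3  29.3] yaw 140.18 tilt 0.02 q6 -0.37 w 11.6 F [-1.4  0.5  2.9] t 16.0
tilt err vec in tool (deg): [0.02 0.01 0.18]
turn z 0.18 then shift cm [ -0.    -0.04 -17.07]
```

Call:
{"op": "play_rows", "data": {"plan": "0.5 0 0 -0.7 0 0 0; 0.5 0 0 -2 0 0 0; 0.5 0 0 -4 0 0 0; 0.5 0 0 -4.3 0 0 0; 0.5 -1.8 -0.9 0 0 0 0; 0.5 -4 -2.05 0 0 0 0; 0.5 -5 -2.56 0 0 0 0; 0.5 -5 -2.56 0 0 0 0; 0.5 -5 -2.56 0 0 0 0; 0.5 -4 -2.05 0 0 0 0; 0.5 -2 -1.04 0 0 0 0; 0.5 0 0 0 0 0 -10; 0.5 0 0 0 0 0 -10; 0.5 0 0 0 0 0 -10; 0.5 0 0 0 0 0 -10; 0.5 0 0 0 0 0 -10; 0.5 0 0 0 0 0 -9.6; 0.5 0 0 0 0 0 0; 0.5 0 0 0 0 0 0; 0.5 0 0 0 0 0 0"}}

```text
t: 18.5
ee_pos: [566.0, -14.6, 139.2]
orientation: [0.537, -3.095, -0.0]
ft_force: [-1.0, -0.1, -2.2]
width: 11.9
```

```bash
python3 - <<'E'
from h import *
from scipy.optimize import least_squares
go([566.2,-14.8,90],199.8)
P,M,_=st(); zl=P[2]-29.3
for n in("scene","side","wrist"):
    im=get_image(n); c=cloud(im); save(im,n+"6.png")
    q=c[(np.hypot(c[...,0]-P[0],c[...,1]-P[1])<42)&(abs(c[...,2]-zl-24)<2.5)]
    h=cv2.convexHull(q[:,:2].astype(np.float32))[:,0]
    f=least_squares(lambda v:np.hypot(*(h-v[:2]).T)-32.5,P[:2],loss="soft_l1"); d=np.append(f.x-P[:2],0)
    print(n,len(q),"z",np.median(q[:,2])-zl,"centre-tcp in tool",(M.T@d).round(1),"rms",np.sqrt(np.mean(f.fun**2)).round(2))
E
python3 -c "
import cv2
a=cv2.imread('pics/side6.png')[200:340,270:410];b=cv2.imread('pics/wrist6.png')
import numpy as np
cv2.imwrite('pics/m6.png',np.hstack([cv2.resize(a,(400,400)),cv2.resize(b[100:420,160:480],(400,400))]))"
```

```text
pos [566.  -14.6 139.2] yaw -160.31 tilt 0.01 q6 -1.96 w 11.9 F [-1.  -0.1 -2.2] t 18.5
tilt err vec in tool (deg): [ 0.01 -0.01 -0.11]
turn z -0.11 then shift cm [-0.02 -0.03  4.92]
scene 287 z 24.000254010361303 centre-tcp in tool [-0.7 -1.5 -0. ] rms 0.51
side 336 z 22.839812673610183 centre-tcp in tool [ 2.9 -0.5  0. ] rms 0.6
wrist 5218 z 24.386781166216068 centre-tcp in tool [2.2 0.3 0. ] rms 0.23
```

View pics/m6.png

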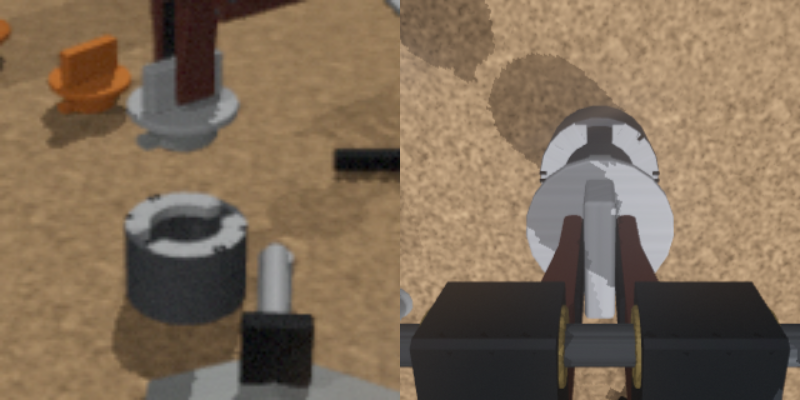

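Left side view: the lid is held level above the open canister. Right wrist view: the wing lines up with the slot at (600,145). With each camera's bias corrected on the canister, all three put the lid centre 1.6 mm ahead of the TCP along tool x, so I offset by that and lower.

Call:
{"op": "play_rows", "data": {"plan": "0.5 -0.17 -0.03 0 0 0 0; 0.5 0 0 2 0 0 0; 0.5 0 0 2.2 0 0 0; 0.5 0 0 1 0 0 0; 0.5 0 0 0.4 0 0 0; 0.5 0 0 0.3 0 0 0; 0.5 0 0 0.3 0 0 0; 0.5 0 0 0.2 0 0 0; 0.5 0 0 0 0 0 0"}}

```text
t: 19.77
ee_pos: [567.8, -14.5, 75.2]
orientation: [-0.54, 3.095, 0.0]
ft_force: [-0.8, 0.0, -1.9]
width: 11.9
```

Plug bottom is now at 46 mm, inside the mouth, with no contact force.

Call:
{"op": "play_rows", "data": {"plan": "0.5 0 0 0.3 0 0 0; 0.5 0 0 0.3 0 0 0; 0.5 0 0 0.3 0 0 0; 0.5 0 0 0.2 0 0 0; 0.5 0 0 0.1 0 0 0; 0.5 0 0 0.1 0 0 0; 0.5 0 0 0 0 0 0"}}

```text
t: 20.65
ee_pos: [567.8, -14.5, 62.1]
orientation: [0.54, -3.095, 0.0]
ft_force: [-0.3, 0.3, -2.7]
width: 12.0
```

Call:
{"op": "play_rows", "data": {"plan": "0.5 0 0 0.05 0 0 0; 0.5 0 0 0.05 0 0 0; 0.5 0 0 0 0 0 0; 0.5 0 0 0 0 0 0"}}

```text
t: 21.15
ee_pos: [567.8, -14.5, 61.4]
orientation: [-0.54, 3.095, -0.0]
ft_force: [-0.8, 1.0, 0.9]
width: 11.6
```

Call:
{"op": "play_rows", "data": {"plan": "0.5 0 0 0.03 0 0 0; 0.5 0 -0.013 0 0 0 5; 0.5 0 -0.013 0 0 0 5; 0.5 0 -0.013 0 0 0 5; 0.5 0 -0.013 0 0 0 5; 0.5 0 -0.013 0 0 0 5; 0.5 0 -0.013 0 0 0 5; 0.5 0 0 0 0 0 0; 0.5 0 0 0 0 0 0"}}

```text
t: 22.28
ee_pos: [568.8, -15.4, 61.3]
orientation: [0.277, 3.128, -0.0]
ft_force: [2.3, -1.6, 5.1]
width: 11.5
```

Run:
```python
from h import *
go([567.8,-15.7,61.4],154.8)
print(get_obs()["moment"])
```

```text
pos [568.8 -15.4  61.3] yaw 169.88 tilt 0.1 q6 -1.44 w 11.5 F [ 2.3 -1.6  5.1] t 22.27
tilt err vec in tool (deg): [ 0.02  0.1  15.08]
turn z 15.08 then shift cm [ 0.07 -0.07 -0.01]
[-0.28093159 -0.33860403  0.00551007]
```

Call:
{"op": "play_rows", "data": {"plan": "0.5 0.03 -0.01 0 0 0 5; 0.5 0.02 -0.01 0 0 0 5; 0.5 0.02 -0.01 0 0 0 5; 0.5 0 0 0 0 0 0; 0.5 0 0 0 0 0 0; 0.5 0 0 0 0 0 0"}}

```text
t: 23.02
ee_pos: [567.8, -15.5, 61.3]
orientation: [0.681, 3.066, 0.0]
ft_force: [0.8, -2.0, 5.6]
width: 11.5
```

Run:
```python
from h import *
go([567.8,-15.7,61.4],154.8)
print(get_obs()["moment"])
P,M,_=st()
tiles=[]
for n in("scene","side","wrist"):
    im=get_image(n); c=cloud(im); 
    near=np.hypot(c[...,0]-566.2,c[...,1]+14.8)<42
    q=c[near&(abs(c[...,2]-56)<2.2)]; print(n,"disc z",np.median(q[:,2]))
    if n=="wrist":
        w=c[near&(c[...,2]>80)&(c[...,2]<88)]; r=cv2.minAreaRect(w[:,:2].astype(np.float32)); print("wing",len(w),r)
    A=att(im); k=(np.array([566.2,-14.8,60])-im["eye"])@A; u,v=int(im["fx"]*k[0]/k[2]+im["cx"]),int(im["fy"]*k[1]/k[2]+im["cy"])
    s=45 if n!="wrist" else 110
    tiles.append(cv2.resize(im["pixels"][max(v-s,0):v+s,u-s:u+s],(266,400)if 0 else (266,266),interpolation=cv2.INTER_CUBIC))
    if n=="scene": tiles.append(cv2.resize(im["pixels"][270:400,70:260],(266,266)))
cv2.imwrite("pics/f7.png",np.vstack([np.hstack(tiles[:2]),np.hstack(tiles[2:])])[...,::-1])
```

```text
pos [567.8 -15.5  61.3] yaw 154.95 tilt 0.07 q6 -1.18 w 11.5 F [ 0.8 -2.   5.6] t 23.02
tilt err vec in tool (deg): [0.02 0.07 0.15]
turn z 0.15 then shift cm [-0.01 -0.02 -0.01]
[-0.35055042 -0.19531459 -0.04600781]
scene disc z 55.90419572156185
side disc z 55.031255829968046
wrist disc z 56.37631970987175
wing 2746 ((564.0105590820312, -16.75910186767578), (28.691667556762695, 50.82840347290039), 49.583797454833984)
```

View pics/f7.png

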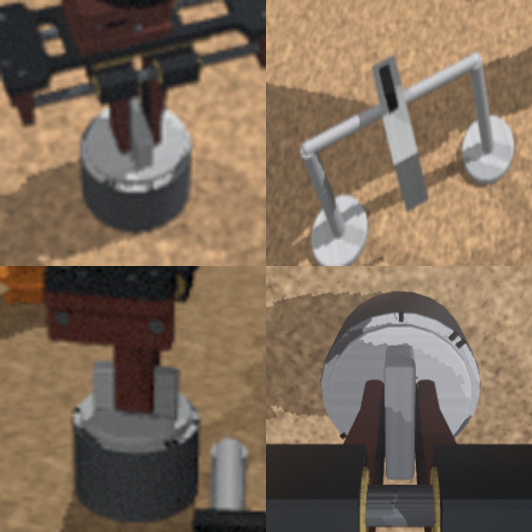

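The final tiles show the disc flush on the collar (disc top at 56 mm, as it must be). The wing at (400,350) points at the single rib at (402,316), and the bail is still hanging astride the bar at (390,110).

```bash
python3 -c "
from h import *
print(close_job())"
```

```text
the job is handed in; nothing more can be done
None
```

I hung the bail on the rail, then set the lid in the canister and turned it half way. I handed the job in at about 23 s, still gripping the lid.

- **Bail:** it was set down at the middle of the bar and released. Afterwards its crown profile was symmetric about the bar, with one leg on each side. It was still hanging in the last picture.
- **Lid:** it dropped through the slots with almost no force until it seated. The disc top then measured 55.0, 55.9 and 56.4 mm in the three cameras (expected 56). I turned it clockwise in two steps of 30° and 15°. It ended at a yaw of 154.95° against a target of 154.8°, so the wing points at the single rib, about 13° short of where a lug meets the lock pin.
- **Forces:** the most I read at the wrist was about 6 N, and the last reading was about 5.6 N pressing down lightly on the seated lid. The turning moment stayed near zero, so I saw no sign of touching the lock.
- **Disagreements:** the cameras disagreed by up to about 3 mm on positions, so I corrected the lid offset by comparing them on the canister. The last depth fit of the wing also took in the fingers, so I did not use it. Alignment rests on the tool yaw and the picture.
- **Other goods:** I did not measure them again at the end. The arm kept clear of them throughout.

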